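# Line up the seasoning canisters by height

## Robot

A 6-joint arm with a two-finger parallel gripper is mounted at the origin on the work surface. World frame = base frame: x ahead of the robot, y to its left, z up, the work surface at z = 0. Lengths are in m, angles in rad, forces in N, time in s.
With the tool pointing down it reaches from about 0.35 to 1 m from the base axis. Payload 7.1 kg.
Tool frame: the origin (TCP) lies at the very end of the fingers, on their centre line; the grasp point (between the pads) lies bot.tcp_to_grasp behind it (bot.tcp_to_grasp is the distance from the TCP to the grasp point, in m); z points along the fingers, y is the direction in which the jaws open and shut (so a half turn about z gives the same grasp; the last joint's range is limited). The gripper opens to 85 mm and grips with 20 to 120 N. Pads are 22 mm wide; open, the fingers measure 114 mm over their backs; the gripper's body (76 mm by 85 mm) begins 54 mm behind the grasp point. The pads swing forward as they close: fully open they stand 13 mm farther back than shut.
Start: joints at [1.109, 0.423, 1.63, -0, 1.089, -0.019], TCP at [0.268, 0.565, 0.231] pointing down, gripper open.
Joint ranges: [-3, 3], [-0.9, 2.11], [0.09, 2.58], [-1.31, 4.45], [0.11, 2.69], [-2.54, 2.54]. Speed limits (rad/s): [2.39, 2.39, 3.01, 3.14, 3.14, 3.14].

## Interface

Orientations are given as a rotation vector (axis times angle).
In Python, from bench import bot gives the robot as it stands.
- The arm moves only by the tool jog_arm, never from a script. Its argument "motion" is a list of rows, each a list of 7 numbers: the turn, a rotation vector about the tool's x, y, z in rad, then the shift along the tool's x, y, z in units of 25 mm (1.0 is 25 mm), then the closure, from -1 (fully open) to 1 (shut). In form: [[ax, ay, az, x, y, z, fingers], ...]. A call has 1 to 5 rows; each row is the pose to reach, as a shift and turn from the pose commanded when the call began, along the tool's axes at that moment; what a row does not reach only later rows make up. A row lasts 1/12 s, in which the tool goes at most 41.7 mm and 7.16 degrees, less where a joint would pass 70% of its speed; a pose out of reach is approached as far as the arm can. A call with a gripper value outside its range is refused whole. The fingers move at their own pace and stop on an object; "squeeze" is the grip in N (left out, the last holds). Time passes only in rows, so rows that repeat a pose let the fingers close. It gives the time, the measured TCP pose, the force and the opening at its end, in the units of the state.
- bot.sense(): the state, without advancing time (a new reading comes with each control period).
- bot.snapshot(name): name is "scene" or "top" or "wrist"; returns a dict with "pixels" (420x560x3 uint8, red, green, blue), "vertical_fov" (degrees; the focal length in pixels is half the picture's height over the tangent of half this angle, whatever the lens; pixels are square), "cx", "cy" (the principal point, pixels), "R" (3x3) and "t" (3): a world point X has camera coordinates R X + t; the wrist camera has in their place "T_tool_cam" (4x4, takes a point from camera to tool coordinates, whose origin is the TCP and whose axes are the flange's). Camera axes: x right, y down, z forward; pixel columns grow to the right and rows downward; lengths in m; the calibration is good to about 2 mm. The wrist camera is an equidistant fisheye: a pixel r from the principal point sees the ray r / f radians off the axis. A picture is of the moment at which its call begins: read the wrist's pose just before it. There is no depth.
- bot.close_job(): hands the job in, once; it reports no verdict.
The state is a dict: "time": time; "joint_pos": joint angles; "joint_velocities": joint speeds; "tau": joint torques, N m; "tcp_pos": TCP position; "ee_rot": TCP orientation; "contact_force": force on the tool from outside, world axes, zero at the start; "moment": the same for the moment, N m; "width": finger opening in m.
Only numpy, scipy, OpenCV 4.12 (cv2) and the standard library are available. Lean on these libraries where they do the work, as an engineer would, in place of code of your own. Each camera call takes 0.05 s, during which the arm holds its last target.

## Task

Stand the four steel seasoning canisters upright on the four black marks of the wooden board, each centred on a mark of its own, in order of height: the tallest on the mark nearest the white cutlery pot, then down to the shortest at the far end of the row. Do not tip any of them over, and leave the pepper mill standing where it is.

Things in the scene. Friction and masses are not known exactly. Their poses are not given: they have to be found in the camera images.
- can_xl: The tallest of four plain steel seasoning canisters: a closed upright cylinder 58 mm in diameter and 120 mm tall with a flat lid that is firmly fixed. Loose, 0.08 to 0.4 kg. Origin: centre of its underside, z up. At the start it stands on the worktop (z = 0).
- can_l: The second tallest of four plain steel seasoning canisters: a closed upright cylinder 52 mm in diameter and 100 mm tall with a flat lid that is firmly fixed. Loose, 0.08 to 0.4 kg. Origin: centre of its underside, z up. At the start it stands on the worktop (z = 0).
- can_m: The third tallest of four plain steel seasoning canisters: a closed upright cylinder 46 mm in diameter and 80 mm tall with a flat lid that is firmly fixed. Loose, 0.08 to 0.4 kg. Origin: centre of its underside, z up. At the start it stands on the worktop (z = 0).
- can_s: The shortest of four plain steel seasoning canisters: a closed upright cylinder 40 mm in diameter and 60 mm tall with a flat lid that is firmly fixed. Loose, 0.08 to 0.4 kg. Origin: centre of its underside, z up. At the start it stands on the worktop (z = 0).
- mark_a: One of four identical round black rubber marks, 72 mm in diameter, 3 mm thick, fixed on a wooden board 12 mm thick in a nearly straight row, roughly along y, neighbours 93 to 119 mm apart. Origin: centre of its underside, 12 mm above the worktop; a canister stands on its top, 15 mm above the worktop. Which letter lies where in the row changes from start to start. Its y axis runs along the row.
- mark_b: One of four identical round black rubber marks, 72 mm in diameter, 3 mm thick, fixed on a wooden board 12 mm thick in a nearly straight row, roughly along y, neighbours 93 to 119 mm apart. Origin: centre of its underside, 12 mm above the worktop; a canister stands on its top, 15 mm above the worktop. Which letter lies where in the row changes from start to start. Its y axis runs along the row.
- mark_c: One of four identical round black rubber marks, 72 mm in diameter, 3 mm thick, fixed on a wooden board 12 mm thick in a nearly straight row, roughly along y, neighbours 93 to 119 mm apart. Origin: centre of its underside, 12 mm above the worktop; a canister stands on its top, 15 mm above the worktop. Which letter lies where in the row changes from start to start. Its y axis runs along the row.
- mark_d: One of four identical round black rubber marks, 72 mm in diameter, 3 mm thick, fixed on a wooden board 12 mm thick in a nearly straight row, roughly along y, neighbours 93 to 119 mm apart. Origin: centre of its underside, 12 mm above the worktop; a canister stands on its top, 15 mm above the worktop. Which letter lies where in the row changes from start to start. Its y axis runs along the row.
- pot: White ceramic cutlery pot, 76 mm in diameter and 100 mm tall, utensils in it up to 170 mm above the worktop. Fixed on the worktop, in line with the row of marks, about 120 mm beyond its left or right end (a blue bowl stands beyond the other end). Origin: centre of its underside.
- mill: Dark wooden pepper mill, waisted, 48 mm in diameter and 130 mm tall, loose, standing upright among the canisters; a bystander. Origin: centre of its underside, z up.
Not all that is in view belongs to the job. What is shaped like the can_l but yellow is not meant.

How it is judged:
By the outcome, as a careful person would: the job done as asked, in the order asked, and still so for the second after the job is handed in, with the robot touching nothing.
It also fails if it takes over 112 s, if anything falls off the work surface, if the arm or the gripper's body presses on something with over 40 N, if the wrist force passes 120 N, or if a joint passes its speed limit or range.

## Working session

There is one attempt and no reset: what is moved stays moved. The work goes in short steps, Python scripts to look and compute and a tool call to move; the robot and the scene stay as the last step left them, time stands still between calls to the robot, and variables do not carry over. Pictures are saved under pics/ and viewed, and the job is handed in when it is done.

Besides the shell and the picture viewer there is one more tool, called after "Emit:" as name([rows], argument=value, ...), one row to a line, values as JSON. jog_arm: Moves the arm, as the interface text tells. Its arguments: {"type":"object","properties":{"motion":{"type":"array","items":{"type":"array","items":{"type":"number"}}},"squeeze":{"type":"number"}},"required":["motion"]}

```bash
ls; mkdir -p pics
cat > snap.py <<'E'
import sys,cv2,pickle
from bench import bot
s=bot.sense()
for n in sys.argv[2:]:
    d=bot.snapshot(n); d['state']=s
    pickle.dump(d,open(f'pics/{n}_{sys.argv[1]}.pkl','wb'))
    cv2.imwrite(f'pics/{n}_{sys.argv[1]}.png',d['pixels'][:,:,::-1])
print(s, bot.tcp_to_grasp)
E
python3 snap.py 0 scene top wrist
```

```text
pics
{'time': 0.0, 'joint_pos': array([ 1.10901360e+00,  4.23869845e-01,  1.63071600e+00,  2.37402503e-05,
        1.08861953e+00, -1.89509410e-02]), 'joint_velocities': array([ 0.00101876,  0.0012963 , -0.00111426, -0.00030613, -0.0002819 ,
       -0.0013808 ]), 'tau': array([ 1.47343282e-03, -5.57391107e+01, -2.81753343e+01,  1.14028177e-05,
        7.48389139e-03, -3.51980998e-05]), 'tcp_pos': array([0.26750175, 0.56423022, 0.23051738]), 'ee_rot': array([-6.89856730e-01, -3.06449925e+00,  2.45225424e-03]), 'contact_force': array([-1.24555254,  0.3242539 ,  0.03211768]), 'moment': array([ 0.02321922, -0.065547  , -0.00072003]), 'width': 0.08565381977278531} 0.0187
```

View pics/scene_0.png

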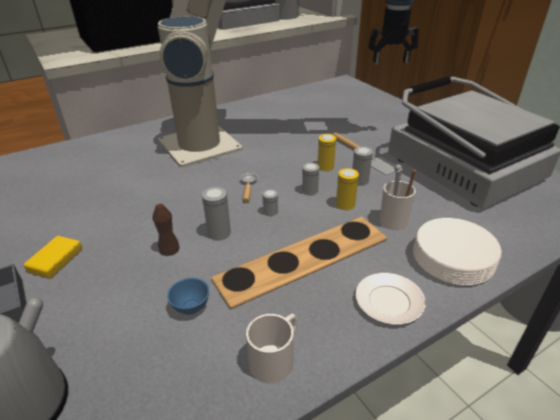

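View pics/top_0.png

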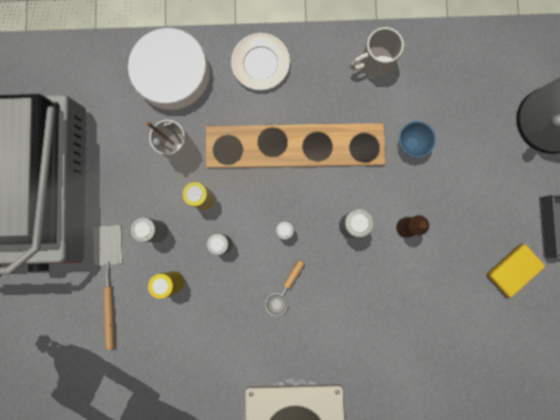

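View pics/wrist_0.png

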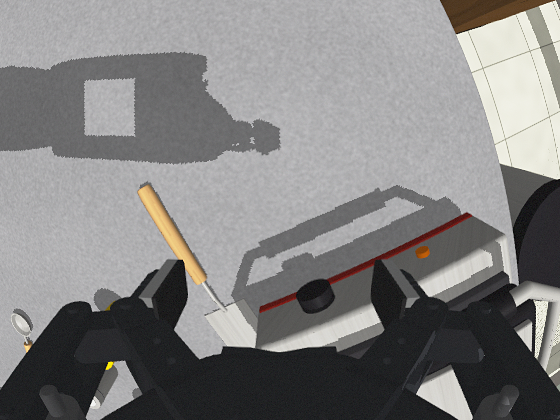

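The top view has +x up and +y left. It shows the pot at (167,137), the marks at (228,150), (272,142), (317,147) and (364,148), and steel lids near (359,222), (143,230), (217,244) and (285,230). The two yellow decoys are at (195,194) and (161,286), and the mill is at (415,226). Next I'll enlarge this for precise readings.

Run:
```python
import cv2
a=cv2.imread('pics/top_0.png')
def crop(n,x0,y0,x1,y1,k):
    c=cv2.resize(a[y0:y1,x0:x1],None,fx=k,fy=k,interpolation=cv2.INTER_CUBIC)
    for x in range((x0+9)//10*10,x1,10): 
        cv2.putText(c,str(x),((x-x0)*k,8),0,.3,(0,255,255),1); c[10:14,(x-x0)*k]=255
        c[::4,(x-x0)*k]=(0,200,200)
    for y in range((y0+9)//10*10,y1,10): 
        cv2.putText(c,str(y),(0,(y-y0)*k+4),0,.3,(0,255,255),1); c[(y-y0)*k,::4]=(0,200,200)
    cv2.imwrite(f'pics/{n}.png',c)
crop('c_marks',200,115,400,175,4)
crop('c_cansL',120,205,250,270,6)
crop('c_cansR',260,195,390,260,6)
```

```text
(no output)
```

View pics/c_marks.png

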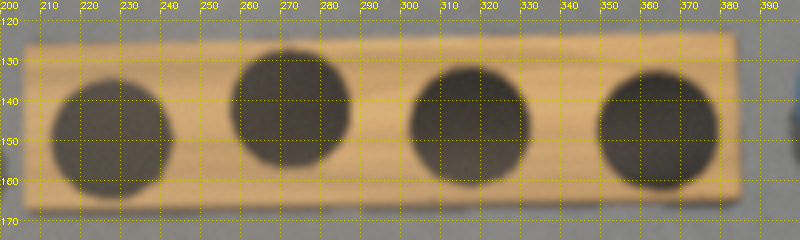

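View pics/c_cansL.png

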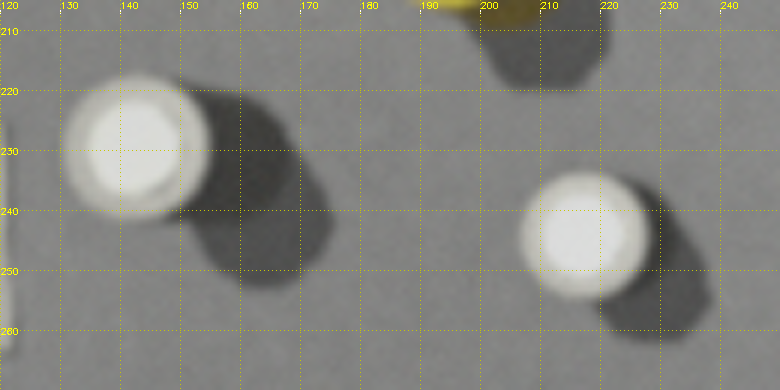

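View pics/c_cansR.png

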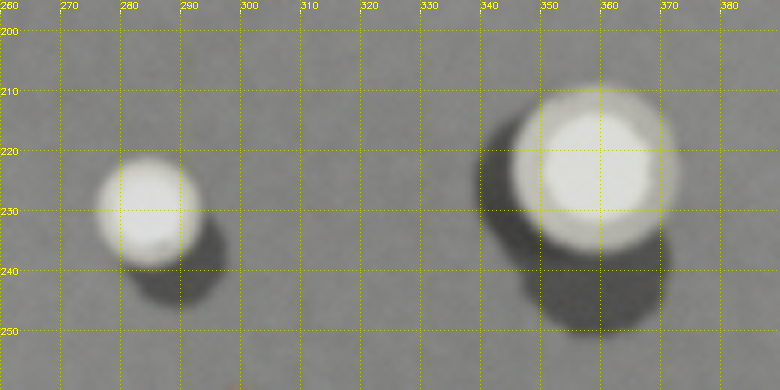

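```bash
cat > geo.py <<'E'
import numpy as np,pickle,cv2
def load(n): return pickle.load(open(f'pics/{n}.pkl','rb'))
def unproj(d,u,v,z):
    f=d['pixels'].shape[0]/2/np.tan(np.radians(d['vertical_fov'])/2)
    r=d['R'].T@np.array([(u-d['cx'])/f,(v-d['cy'])/f,1.]); c=-d['R'].T@d['t']
    return c+r*(z-c[2])/r[2]
def proj(d,X):
    f=d['pixels'].shape[0]/2/np.tan(np.radians(d['vertical_fov'])/2)
    p=d['R']@np.array(X)+d['t']; return f*p[:2]/p[2]+[d['cx'],d['cy']]
def circ(d,x,y,z,r):
    return np.array([proj(d,[x+r*np.cos(a),y+r*np.sin(a),z]) for a in np.linspace(0,2*np.pi,40)])
E
python3 - <<'E'
from geo import *
np.set_printoptions(precision=4,suppress=True)
t=load('top_0'); s=load('scene_0')
for d in (t,s): print(d['vertical_fov'],d['cx'],d['cy'],-d['R'].T@d['t'],d['R'])
for u,v in [(227.3,149.1),(271.9,141.8),(316.8,146.4),(363.9,147.2)]:
    print('mark',unproj(t,u,v,.015))
for n,u,v,h in [('xl',359.3,222.5,.12),('l',141.7,229.2,.1),('m',216.7,243.6,.08),('s',284.3,229.6,.06)]:
    p=unproj(t,u,v,h); r=dict(xl=.029,l=.026,m=.023,s=.02)[n]; c=circ(t,p[0],p[1],h,r)
    print(n,p,np.ptp(c,axis=0)/2)
for n,u,v in [('mill top',419,225),('y1',195,193.5),('y2',160.6,286)]: print(n,unproj(t,u,v,.1),unproj(t,u,v,.13))
print('pot',unproj(t,167,136,.1))
E
```

```text
53.246215369890116 285.39340326541065 210.81730776561326 [ 0.4212 -0.003   0.975 ] [[-0.0265 -0.9996 -0.014 ]
 [-0.9962  0.0276 -0.0829]
 [ 0.0832  0.0118 -0.9965]]
52.04128915293052 282.8084210524493 217.38506454910623 [ 1.2596 -0.4351  0.6782] [[ 0.5234  0.852  -0.0099]
 [ 0.511  -0.3231 -0.7965]
 [-0.6819  0.4118 -0.6045]]
mark [0.6495 0.14   0.015 ]
mark [0.6637 0.0355 0.015 ]
mark [ 0.6497 -0.0687  0.015 ]
mark [ 0.6445 -0.1779  0.015 ]
xl [ 0.4645 -0.1429  0.12  ] [14.2407 14.1984]
l [0.4639 0.3098 0.1   ] [12.3253 12.3809]
m [0.4298 0.156  0.08  ] [10.7395 10.7959]
s [0.4565 0.0113 0.06  ] [9.1473 9.1526]
mill top [ 0.457  -0.2698  0.1   ] [ 0.4557 -0.2607  0.13  ]
y1 [0.5362 0.197  0.1   ] [0.5322 0.1901 0.13  ]
y2 [0.345  0.2702 0.1   ] [0.3476 0.2608 0.13  ]
pot [0.6616 0.2559 0.1   ]
```

```bash
cat > ov.py <<'E'
import sys
from geo import *
M=[(.6495,.140),(.6637,.0355),(.6497,-.0687),(.6445,-.1779)]
C=dict(xl=(.4645,-.1429,.12,.029),l=(.4639,.3098,.1,.026),m=(.4298,.156,.08,.023),s=(.4565,.0113,.06,.02))
def ov(name,out,box,k,cans=C,base=0.):
    d=load(name); a=cv2.cvtColor(d['pixels'],cv2.COLOR_RGB2BGR)
    x0,y0,x1,y1=box
    c=cv2.resize(a[y0:y1,x0:x1],None,fx=k,fy=k,interpolation=cv2.INTER_CUBIC)
    def dr(p,col): cv2.polylines(c,[np.round(((p-[x0,y0])+.5)*k-.5).astype(int)],True,col,1)
    for m in M: dr(circ(d,*m,.015,.036),(0,255,255))
    for x,y,h,r in cans.values():
        dr(circ(d,x,y,base+h,r),(0,0,255)); dr(circ(d,x,y,base,r),(0,255,0))
    cv2.imwrite(out,c)
if __name__=='__main__':
    ov('scene_0','pics/ov_s0.png',(190,120,390,300),4)
E
python3 ov.py
```

```text
(no output)
```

View pics/ov_s0.png

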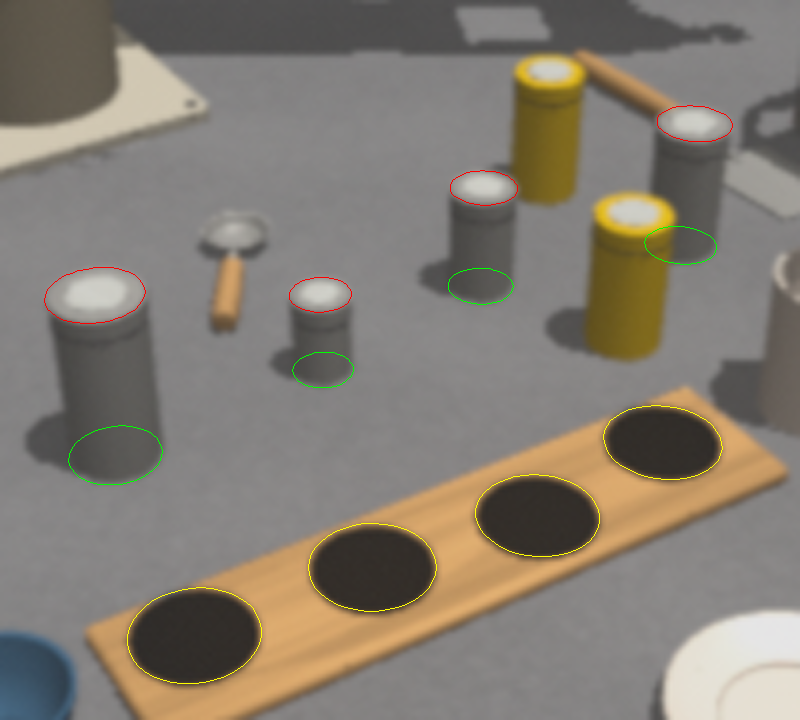

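```bash
cat > go.py <<'E'
# go.py x y z : shift/turn to reach TCP target with tool y along world +-x, tool straight down
import sys
from geo import *
from scipy.spatial.transform import Rotation as Ro
from bench import bot
def rel(p,sgn=None):
    s=bot.sense(); R=Ro.from_rotvec(s['ee_rot']).as_matrix()
    if sgn is None: sgn=np.sign(R[0,1])
    Rt=np.array([[0,sgn,0],[sgn,0,0],[0,0,-1.]])
    return s,R.T@(np.array(p)-s['tcp_pos'])/.025, Ro.from_matrix(R.T@Rt).as_rotvec()
if __name__=='__main__':
    np.set_printoptions(precision=4,suppress=True)
    p=list(map(float,sys.argv[1:4])); sgn=float(sys.argv[4]) if len(sys.argv)>4 else None
    s,d,w=rel(p,sgn)
    print('t',s['time'],'tcp',s['tcp_pos'],'w',s['width'],'F',s['contact_force'],'j',s['joint_pos'])
    print(Ro.from_rotvec(s['ee_rot']).as_matrix())
    print('turn',w,'shift',d)
E
python3 go.py .464 .31 .2 1;python3 go.py .464 .31 .2 -1
```

```text
t 0.15 tcp [0.2676 0.5644 0.2307] w 0.08530805224141434 F [-0.192  -0.7558  0.7824] j [ 1.109   0.4237  1.6305  0.      1.0886 -0.019 ]
[[-0.9035  0.4285 -0.0005]
 [ 0.4285  0.9035 -0.001 ]
 [ 0.     -0.0012 -1.    ]]
turn [-0.0011  0.0006  1.128 ] shift [-11.4584  -5.8256   1.2349]
t 0.15 tcp [0.2676 0.5644 0.2307] w 0.08530805224141434 F [-0.192  -0.7558  0.7824] j [ 1.109   0.4237  1.6305  0.      1.0886 -0.019 ]
[[-0.9035  0.4285 -0.0005]
 [ 0.4285  0.9035 -0.001 ]
 [ 0.     -0.0012 -1.    ]]
turn [-0.0007 -0.0012 -2.0136] shift [-11.4584  -5.8256   1.2349]
```

Emit:
jog_arm([
  [0,0,1.128,-4.3,-9,-0.8,-1],
  [0,0,1.128,-4.3,-9,-0.8,-1],
  [0,0,1.128,-4.3,-9,-0.8,-1],
  [0,0,1.128,-4.3,-9,-0.8,-1],
  [0,0,1.128,-4.3,-9,-0.8,-1],
], squeeze=40)

```text
time: 0.57
tcp_pos: [0.2678, 0.3551, 0.2477]
ee_rot: [1.606, 2.7, -0.001]
contact_force: [1.1, 0.4, 0.2]
width: 0.0851
```

```bash
python3 go.py .4639 .3098 .2 1
```

```text
t 0.5667 tcp [0.2678 0.3551 0.2477] w 0.08508626017047011 F [1.1481 0.3647 0.2191] j [ 0.8979  0.1318  1.9955 -0.0001  1.015   0.4005]
[[-0.4772  0.8788 -0.0003]
 [ 0.8788  0.4772 -0.0006]
 [-0.0004 -0.0006 -1.    ]]
turn [-0.0005  0.0005  0.4974] shift [-5.3332  6.0308  1.9059]
```

Emit:
jog_arm([
  [0,0,0.497,-5.3,6.0,1.5,-1],
  [0,0,0.497,-5.3,6.0,1.5,-1],
  [0,0,0.497,-5.3,6.0,1.5,-1],
  [0,0,0.497,-5.3,6.0,1.5,-1],
  [0,0,0.497,-5.3,6.0,1.5,-1],
])

```text
time: 0.98
tcp_pos: [0.4659, 0.3122, 0.2101]
ee_rot: [2.223, 2.22, 0.001]
contact_force: [-0.4, 0.6, 0.3]
width: 0.0854
```

Emit:
jog_arm([
  [0,0,0,0,0,0,-1],
  [0,0,0,0,0,0,-1],
])

```text
time: 1.15
tcp_pos: [0.4649, 0.3123, 0.2095]
ee_rot: [-2.218, -2.225, 0.002]
contact_force: [-0.7, 0.0, -0.0]
width: 0.0853
```

```bash
python3 go.py .4639 .3098 .0513 1; python3 snap.py 1 wrist >/dev/null
```

```text
t 1.15 tcp [0.4649 0.3123 0.2095] w 0.08533691918608977 F [-0.6703  0.0024 -0.0381] j [0.5702 0.3562 1.7921 0.0001 0.9947 0.5669]
[[-0.0033  1.     -0.0012]
 [ 1.      0.0033 -0.0007]
 [-0.0007 -0.0012 -1.    ]]
turn [-0.0012  0.0007  0.0033] shift [-0.0947 -0.0318  6.3283]
```

View pics/wrist_1.png

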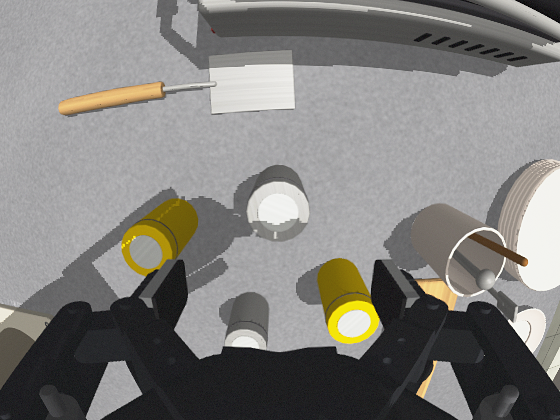

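The wrist picture shows can_l centred between the fingers at about (278,207). Next I descend and grip.

Emit:
jog_arm([
  [0,0,0.003,-0.09,-0.03,1.5,-1],
  [0,0,0.003,-0.09,-0.03,3,-1],
  [0,0,0.003,-0.09,-0.03,4.3,-1],
  [0,0,0.003,-0.09,-0.03,5.5,-1],
  [0,0,0.003,-0.09,-0.03,6.32,-1],
])

```text
time: 1.62
tcp_pos: [0.4603, 0.3108, 0.0503]
ee_rot: [-2.216, -2.226, 0.005]
contact_force: [0.3, -0.5, 0.7]
width: 0.0851
```

Emit:
jog_arm([
  [0,0,0,0,0,0,-1],
  [0,0,0,0,0,0,0],
  [0,0,0,0,0,0,1],
  [0,0,0,0,0,0,1],
  [0,0,0,0,0,0,1],
])

```text
time: 2.03
tcp_pos: [0.4638, 0.312, 0.0546]
ee_rot: [2.217, 2.225, 0.005]
contact_force: [-1.6, 0.8, 6.5]
width: 0.0515
```

Emit:
jog_arm([
  [0,0,0,0,0,0,1],
  [0,0,0,0,0,0,1],
  [0,0,0,0,0,0,1],
  [0,0,0,0,0,0,1],
  [0,0,0,0,0,0,1],
])

```text
time: 2.45
tcp_pos: [0.4638, 0.3119, 0.0546]
ee_rot: [2.218, 2.224, 0.005]
contact_force: [-2.1, 1.5, 7.8]
width: 0.0511
```

```bash
python3 go.py .4639 .3098 .0513 1; python3 snap.py 2 scene top >/dev/null
python3 - <<'E'
import ov
ov.ov('scene_2','pics/ov_s2.png',(290,100,430,240),4)
E
```

```text
t 2.45 tcp [0.4638 0.3119 0.0546] w 0.051132442882122216 F [-2.0935  1.504   7.8488] j [0.5705 0.5881 1.8715 0.0006 0.6788 0.5673]
[[-0.0028  1.      0.0025]
 [ 1.      0.0028  0.0021]
 [ 0.0021  0.0025 -1.    ]]
turn [ 0.0025 -0.0021  0.0028] shift [-0.0859  0.0016  0.1323]
```

View pics/ov_s2.png

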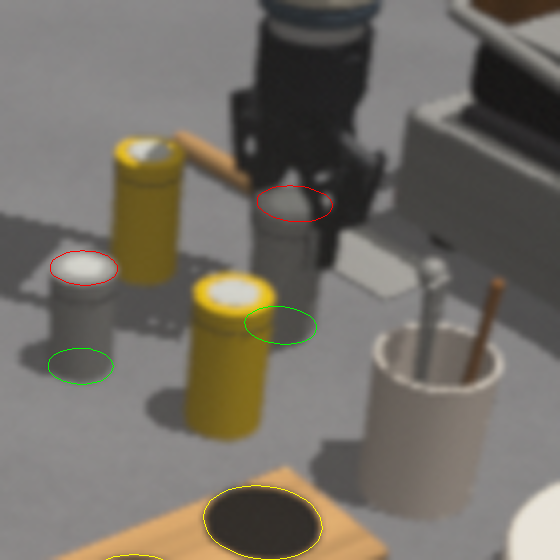

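Emit:
jog_arm([
  [0,0,0,0,0,-1,1],
  [0,0,0,0,0,-2.5,1],
  [0,0,0,0,0,-4,1],
  [0,0,0,0,0,-5,1],
  [0,0,0,0,0,-5.5,1],
])

```text
time: 2.97
tcp_pos: [0.4645, 0.312, 0.1949]
ee_rot: [2.217, 2.224, 0.011]
contact_force: [0.8, 0.5, -3.6]
width: 0.0512
```

```bash
python3 go.py .6637 .0376 .19 1; python3 snap.py 3 scene >/dev/null
```

```text
t 2.9667 tcp [0.4645 0.312  0.1949] w 0.05119581279594495 F [ 0.7706  0.4742 -3.5565] j [ 0.5702  0.3712  1.8095 -0.      0.954   0.5673]
[[-0.003   1.      0.0058]
 [ 1.      0.0029  0.0037]
 [ 0.0037  0.0058 -1.    ]]
turn [ 0.0058 -0.0037  0.003 ] shift [-11.0005   7.9344   0.2009]
```

View pics/scene_3.png

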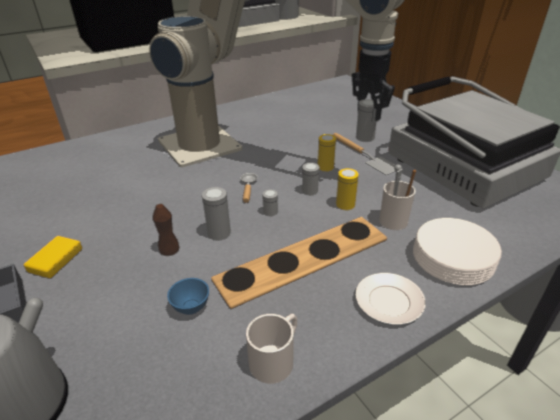

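Emit:
jog_arm([
  [0,0,0,-0.8,0.6,0,1],
  [0,0,0,-2,1.4,0,1],
  [0,0,0,-3.2,2.3,0,1],
  [0,0,0,-4.4,3.2,0,1],
  [0,0,0,-5.5,4,0,1],
])

```text
time: 3.43
tcp_pos: [0.5639, 0.1721, 0.1899]
ee_rot: [2.218, 2.225, -0.0]
contact_force: [0.8, -0.2, -2.0]
width: 0.0513
```

Emit:
jog_arm([
  [0,0,0,-1.2,0.8,0,1],
  [0,0,0,-2.4,1.7,0,1],
  [0,0,0,-3.6,2.6,0,1],
  [0,0,0,-4.7,3.4,0,1],
  [0,0,0,-5.5,3.9,0,1],
])

```text
time: 3.85
tcp_pos: [0.6626, 0.0338, 0.1896]
ee_rot: [2.219, 2.223, 0.0]
contact_force: [0.7, -0.2, -2.6]
width: 0.0514
```

Emit:
jog_arm([
  [0,0,0,0,0,0,1],
  [0,0,0,0,0,0,1],
])

```text
time: 4.02
tcp_pos: [0.6611, 0.0353, 0.1892]
ee_rot: [-2.22, -2.221, 0.001]
contact_force: [-0.7, 1.4, -2.9]
width: 0.0514
```

```bash
python3 go.py .6637 .0376 .0705 1; python3 snap.py 4 scene top>/dev/null
```

```text
t 4.0167 tcp [0.6611 0.0353 0.1892] w 0.05141648611568554 F [-0.6948  1.3758 -2.8949] j [0.0352 0.5232 1.5723 0.0002 1.0472 0.0347]
[[-0.0005  1.     -0.001 ]
 [ 1.      0.0005  0.0001]
 [ 0.0001 -0.001  -1.    ]]
turn [-0.001  -0.0001  0.0005] shift [0.093  0.1103 4.7482]
```

View pics/scene_4.png

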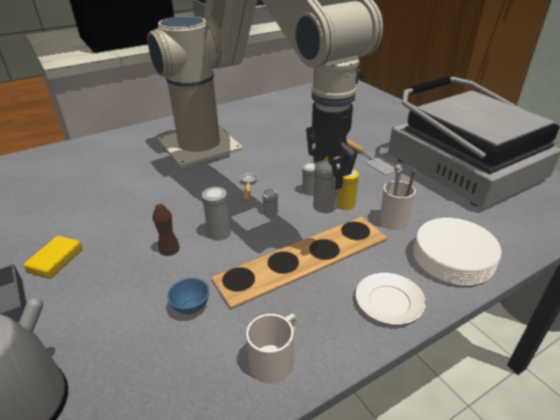

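Emit:
jog_arm([
  [0,0,0,0.09,0.11,1.2,1],
  [0,0,0,0.09,0.11,2.4,1],
  [0,0,0,0.09,0.11,3.4,1],
  [0,0,0,0.09,0.11,4.1,1],
  [0,0,0,0.09,0.11,4.4,1],
])

```text
time: 4.53
tcp_pos: [0.6612, 0.0403, 0.0769]
ee_rot: [-2.214, -2.224, 0.006]
contact_force: [-0.2, -0.2, -3.2]
width: 0.0513
```

Emit:
jog_arm([
  [0,0,0,0,0,0,1],
  [0,0,0,0,0,0,1],
])

```text
time: 4.7
tcp_pos: [0.664, 0.0397, 0.0805]
ee_rot: [2.217, 2.226, 0.0]
contact_force: [1.2, 0.5, -1.8]
width: 0.0512
```

```bash
python3 go.py .6637 .0376 .0705 1; python3 snap.py 5 scene top>/dev/null
python3 - <<'E'
import ov
from bench import bot
p=bot.sense()['tcp_pos']
ov.ov('scene_5','pics/ov_s5.png',(260,130,420,270),5,dict(l=(p[0],p[1]-.002,.1,.026)),p[2]-.0546)
ov.ov('top_5','pics/ov_t5.png',(200,100,330,200),6,dict(l=(p[0],p[1]-.002,.1,.026)),p[2]-.0546)
E
```

```text
t 4.7 tcp [0.664  0.0397 0.0805] w 0.05120852004519675 F [ 1.1632  0.4672 -1.8096] j [0.0418 0.6643 1.6147 0.0001 0.8624 0.0377]
[[-0.004   1.      0.0002]
 [ 1.      0.004   0.0001]
 [ 0.0001  0.0002 -1.    ]]
turn [ 0.0002 -0.0001  0.004 ] shift [-0.0847 -0.0122  0.3985]
```

View pics/ov_s5.png

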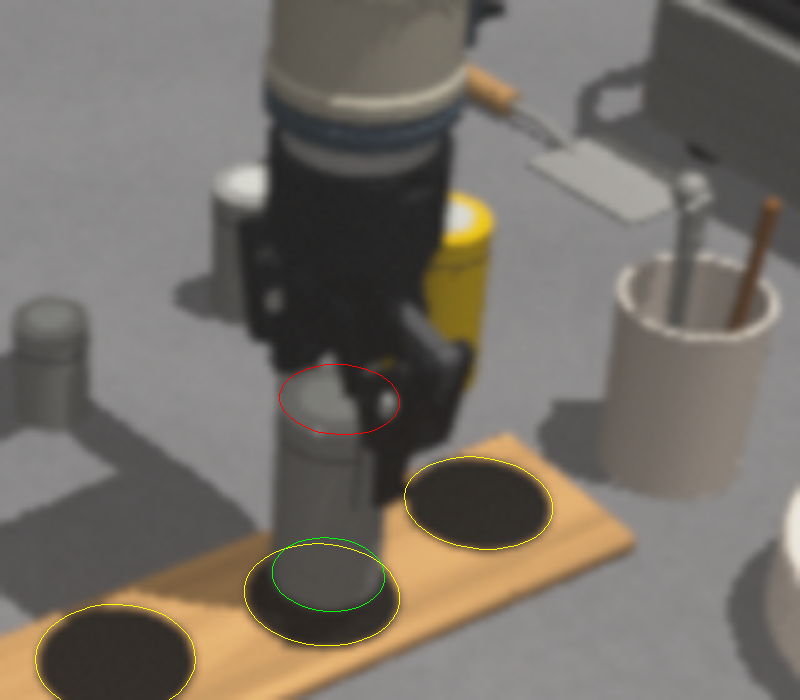

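View pics/ov_t5.png

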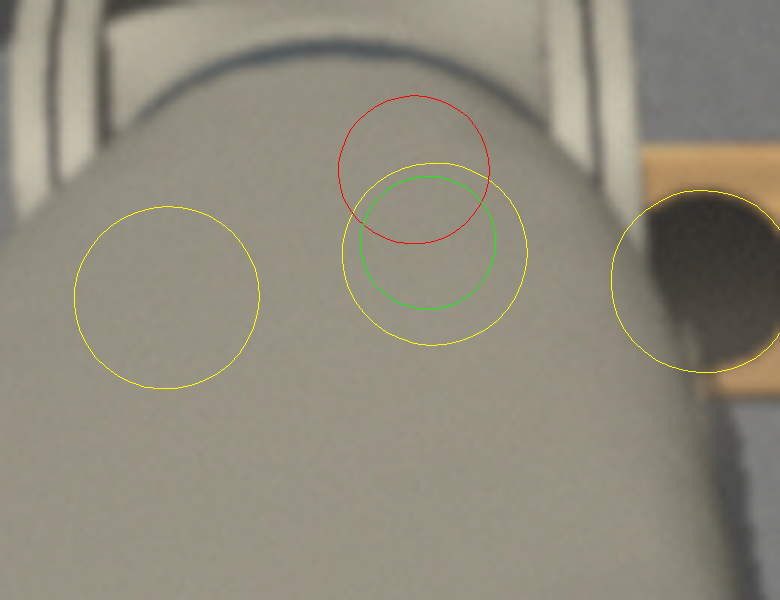

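Emit:
jog_arm([
  [0,0,0,-0.07,0,0.15,1],
  [0,0,0,-0.07,0,0.3,1],
  [0,0,0,-0.07,0,0.4,1],
  [0,0,0,-0.07,0,0.43,1],
  [0,0,0,-0.07,0,0.43,1],
])

```text
time: 5.22
tcp_pos: [0.6642, 0.037, 0.0697]
ee_rot: [2.218, 2.224, 0.0]
contact_force: [-1.3, -0.1, 1.9]
width: 0.0511
```

Emit:
jog_arm([
  [0,0,0,0,0,0,1],
  [0,0,0,0,0,0,1],
])

```text
time: 5.38
tcp_pos: [0.6641, 0.037, 0.0696]
ee_rot: [2.218, 2.225, 0.0]
contact_force: [-1.2, -1.5, 2.8]
width: 0.0514
```

```bash
python3 go.py .6637 .0376 .0696 1
```

```text
t 5.3833 tcp [0.6641 0.037  0.0696] w 0.051375595912066196 F [-1.244  -1.4794  2.8003] j [ 0.0378  0.6793  1.6174 -0.0002  0.8446  0.035 ]
[[-0.003   1.      0.0003]
 [ 1.      0.003  -0.0001]
 [-0.0001  0.0003 -1.    ]]
turn [0.0003 0.0001 0.003 ] shift [ 0.0241 -0.0177  0.0015]
```

Emit:
jog_arm([
  [0,0,0,0,0,0,0.2],
  [0,0,0,0,0,0,0],
  [0,0,0,0,0,0,-0.5],
  [0,0,0,0,0,0,-1],
  [0,0,0,0,0,0,-1],
])

```text
time: 5.8
tcp_pos: [0.664, 0.0372, 0.069]
ee_rot: [-2.218, -2.225, -0.0]
contact_force: [-0.5, -0.0, 1.2]
width: 0.0843
```

Emit:
jog_arm([
  [0,0,0,0,0,-0.5,-1],
  [0,0,0,0,0,-1.5,-1],
  [0,0,0,0,0,-3,-1],
  [0,0,0,0,0,-4.2,-1],
  [0,0,0,0,0,-5,-1],
])

```text
time: 6.22
tcp_pos: [0.6654, 0.0373, 0.1986]
ee_rot: [2.216, 2.223, 0.005]
contact_force: [0.4, 0.2, 1.0]
width: 0.0856
```

```bash
python3 go.py .4645 -.1429 .2 1; python3 snap.py 6 scene>/dev/null
python3 - <<'E'
import ov
ov.ov('scene_6','pics/ov_s6.png',(260,130,420,270),5,dict(l=(.6637,.0355,.1,.026)),.015)
E
```

```text
t 6.2167 tcp [0.6654 0.0373 0.1986] w 0.08562156704171674 F [0.4494 0.2345 1.0209] j [0.038  0.5166 1.5592 0.0001 1.0613 0.0349]
[[-0.0031  1.      0.0044]
 [ 1.      0.003   0.0003]
 [ 0.0003  0.0044 -1.    ]]
turn [ 0.0044 -0.0003  0.003 ] shift [-7.1818 -8.058  -0.0941]
```

View pics/ov_s6.png

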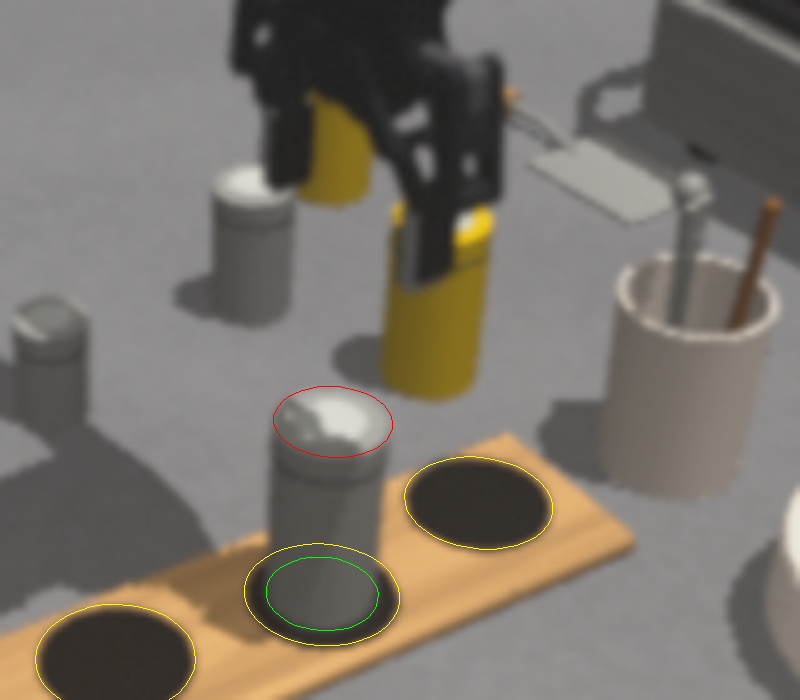

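Emit:
jog_arm([
  [0,0,0,-0.9,-1,0,-1],
  [0,0,0,-1.9,-2.1,0,-1],
  [0,0,0,-2.9,-3.2,0,-1],
  [0,0,0,-3.9,-4.4,0,-1],
  [0,0,0,-4.9,-5.5,0,-1],
])

```text
time: 6.68
tcp_pos: [0.5252, -0.0865, 0.1947]
ee_rot: [2.217, 2.225, 0.0]
contact_force: [0.5, 0.1, 0.9]
width: 0.0854
```

Emit:
jog_arm([
  [0,0,0,-0.9,-1,0,-1],
  [0,0,0,-1.7,-1.9,0,-1],
  [0,0,0,-2.2,-2.5,0,-1],
  [0,0,0,-2.28,-2.56,0,-1],
  [0,0,0,-2.28,-2.56,0,-1],
])

```text
time: 7.1
tcp_pos: [0.4628, -0.1436, 0.1949]
ee_rot: [2.22, 2.222, 0.001]
contact_force: [0.1, -0.3, 0.5]
width: 0.0855
```

Emit:
jog_arm([
  [0,0,0,0,0,0,-1],
  [0,0,0,0,0,0,-1],
])

```text
time: 7.27
tcp_pos: [0.4642, -0.1425, 0.1945]
ee_rot: [2.217, 2.225, 0.001]
contact_force: [-0.2, 0.1, -1.5]
width: 0.0857
```

```bash
python3 go.py .4645 -.1429 .067 1; python3 snap.py 7 wrist >/dev/null
```

```text
t 7.2667 tcp [ 0.4642 -0.1425  0.1945] w 0.08567602810297688 F [-0.2015  0.0831 -1.5336] j [-0.3225  0.2707  1.9629  0.0003  0.9069 -0.3265]
[[-0.0038  1.      0.0011]
 [ 1.      0.0038 -0.0001]
 [-0.0002  0.0011 -1.    ]]
turn [0.0011 0.0001 0.0038] shift [-0.0145  0.007   5.1015]
```

View pics/wrist_7.png

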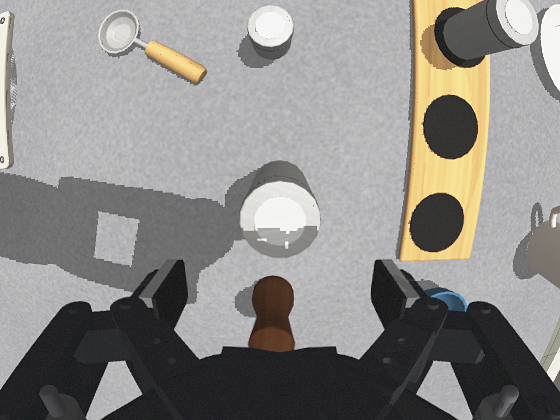

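The wrist view shows can_xl centred at (279,218), with the mill at (273,315) clear of the finger paths.

Emit:
jog_arm([
  [0,0,0.003,-0.01,0,1.2,-1],
  [0,0,0.003,-0.01,0,2.5,-1],
  [0,0,0.003,-0.01,0,3.7,-1],
  [0,0,0.003,-0.01,0,4.6,-1],
  [0,0,0.003,-0.01,0,5.05,-1],
])

```text
time: 7.73
tcp_pos: [0.4622, -0.142, 0.0653]
ee_rot: [-2.218, -2.22, 0.003]
contact_force: [-0.1, -0.6, -0.3]
width: 0.0853
```

Emit:
jog_arm([
  [0,0,0,0,0,0,-1],
  [0,0,0,0,0,0,0],
  [0,0,0,0,0,0,1],
  [0,0,0,0,0,0,1],
  [0,0,0,0,0,0,1],
])

```text
time: 8.15
tcp_pos: [0.4643, -0.1435, 0.0695]
ee_rot: [2.219, 2.219, 0.002]
contact_force: [-0.0, 0.9, 4.6]
width: 0.0569
```

Emit:
jog_arm([
  [0,0,0,0,0,0,1],
  [0,0,0,0,0,0,1],
  [0,0,0,0,0,0,1],
  [0,0,0,0,0,0,1],
])

```text
time: 8.48
tcp_pos: [0.4643, -0.1436, 0.0695]
ee_rot: [2.22, 2.219, 0.003]
contact_force: [0.8, 0.5, 7.7]
width: 0.0567
```

```bash
python3 go.py .4645 -.1429 .067 1
```

```text
t 8.4833 tcp [ 0.4643 -0.1436  0.0695] w 0.05670801613377462 F [0.7522 0.5012 7.6591] j [-0.3245  0.4894  2.0287  0.0003  0.6203 -0.3245]
[[ 0.0003  1.      0.0031]
 [ 1.     -0.0002 -0.0009]
 [-0.0009  0.0031 -1.    ]]
turn [ 0.0031  0.0009 -0.0003] shift [0.0268 0.0061 0.0999]
```

Emit:
jog_arm([
  [0,0,0,0,0,-1,1],
  [0,0,0,0,0,-2.3,1],
  [0,0,0,0,0,-3.8,1],
  [0,0,0,0,0,-5,1],
  [0,0,0,0,0,-5.6,1],
])

```text
time: 8.9
tcp_pos: [0.4644, -0.1438, 0.2122]
ee_rot: [2.218, 2.218, 0.004]
contact_force: [0.6, -0.1, -3.0]
width: 0.0569
```

Emit:
jog_arm([
  [0,0,0,0.8,0.5,0,1],
  [0,0,0,2,1.3,0,1],
  [0,0,0,3.2,2.1,0,1],
  [0,0,0,4.4,2.9,0,1],
  [0,0,0,5.6,3.7,0,1],
])

```text
time: 9.32
tcp_pos: [0.5559, -0.0019, 0.2085]
ee_rot: [2.222, 2.221, 0.0]
contact_force: [1.6, -0.1, -2.4]
width: 0.057
```

Emit:
jog_arm([
  [0,0,0,1.2,0.8,0,1],
  [0,0,0,2.4,1.6,0,1],
  [0,0,0,3.6,2.4,0,1],
  [0,0,0,4.8,3.2,0,1],
  [0,0,0,5.6,3.7,0,1],
])

```text
time: 9.73
tcp_pos: [0.6493, 0.1396, 0.2084]
ee_rot: [2.22, 2.222, 0.002]
contact_force: [0.3, -0.8, -1.6]
width: 0.0571
```

Emit:
jog_arm([
  [0,0,0,0,0,0,1],
  [0,0,0,0,0,0,1],
])

```text
time: 9.9
tcp_pos: [0.6478, 0.1378, 0.2077]
ee_rot: [-2.219, -2.224, 0.001]
contact_force: [-0.4, -0.5, -2.5]
width: 0.0568
```

```bash
python3 go.py .6495 .1393 .0895 1; python3 snap.py 8 scene >/dev/null
```

```text
t 9.9 tcp [0.6478 0.1378 0.2077] w 0.05684393600882263 F [-0.4044 -0.4832 -2.4727] j [ 0.1917  0.5029  1.5591 -0.0002  1.0801  0.1898]
[[-0.002   1.     -0.0005]
 [ 1.      0.002  -0.0003]
 [-0.0003 -0.0005 -1.    ]]
turn [-0.0005  0.0003  0.002 ] shift [0.0615 0.0688 4.7285]
```

View pics/scene_8.png

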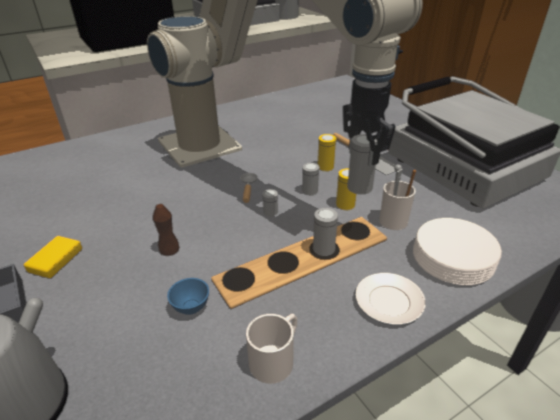

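Emit:
jog_arm([
  [0,0,0,0.06,0.06,1.2,1],
  [0,0,0,0.06,0.06,2.4,1],
  [0,0,0,0.06,0.06,3.5,1],
  [0,0,0,0.06,0.06,4.2,1],
  [0,0,0,0.06,0.06,4.5,1],
])

```text
time: 10.37
tcp_pos: [0.6468, 0.1364, 0.0925]
ee_rot: [-2.221, -2.218, 0.008]
contact_force: [-0.6, -0.4, -2.5]
width: 0.0567
```

Emit:
jog_arm([
  [0,0,0,0,0,0,1],
  [0,0,0,0,0,0,1],
])

```text
time: 10.53
tcp_pos: [0.6496, 0.1375, 0.0962]
ee_rot: [2.222, 2.22, 0.0]
contact_force: [-0.1, 0.3, -1.0]
width: 0.0568
```

```bash
python3 go.py .6495 .1393 .0845 1; python3 snap.py 9 scene >/dev/null;  python3 - <<'E'
import ov
from bench import bot
p=bot.sense()['tcp_pos']
ov.ov('scene_9','pics/ov_s9.png',(280,110,440,260),5,dict(l=(p[0],p[1]+.0007,.12,.029)),p[2]-.0695)
E
```

```text
t 10.5333 tcp [0.6496 0.1375 0.0962] w 0.056815151372242544 F [-0.0812  0.3281 -1.0293] j [ 0.1907  0.6415  1.6131 -0.0001  0.8868  0.1917]
[[ 0.0009  1.      0.0002]
 [ 1.     -0.0009 -0.    ]
 [-0.      0.0002 -1.    ]]
turn [ 0.0002  0.     -0.0009] shift [ 0.0713 -0.006   0.4668]
```

View pics/ov_s9.png

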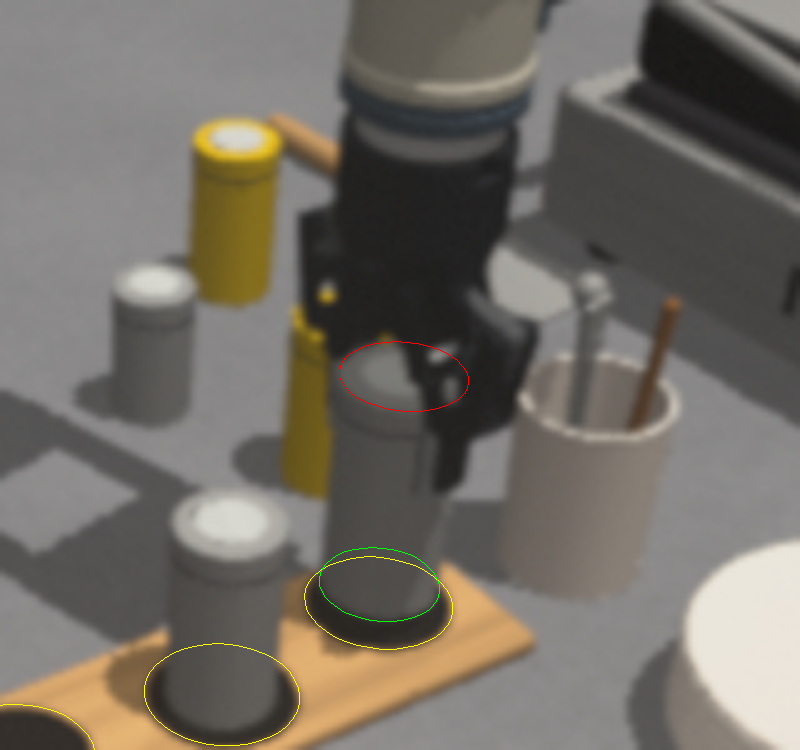

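Emit:
jog_arm([
  [0,0,0,0.07,0,0.15,1],
  [0,0,0,0.07,0,0.3,1],
  [0,0,0,0.07,0,0.42,1],
  [0,0,0,0.07,0,0.46,1],
  [0,0,0,0.07,0,0.46,1],
])

```text
time: 11.0
tcp_pos: [0.6497, 0.1402, 0.0845]
ee_rot: [2.221, 2.222, 0.0]
contact_force: [-1.0, -0.2, 2.7]
width: 0.0568
```

Emit:
jog_arm([
  [0,0,0,0,0,0,1],
  [0,0,0,0,0,0,1],
])

```text
time: 11.17
tcp_pos: [0.6497, 0.1402, 0.0845]
ee_rot: [2.221, 2.221, 0.001]
contact_force: [-1.5, -0.2, 3.9]
width: 0.0567
```

```bash
python3 go.py .6495 .1393 .0845 1
```

```text
t 11.1667 tcp [0.6497 0.1402 0.0845] w 0.05667200990926333 F [-1.5043 -0.2484  3.9491] j [0.1945 0.658  1.6152 0.0001 0.868  0.1944]
[[-0.0001  1.      0.0004]
 [ 1.      0.0001  0.0002]
 [ 0.0002  0.0004 -1.    ]]
turn [ 0.0004 -0.0002  0.0001] shift [-0.0342 -0.0083 -0.0001]
```

Contact is light at 3.9 N, so I release and retreat straight up.

Emit:
jog_arm([
  [0,0,0,0,0,0,0.2],
  [0,0,0,0,0,0,0],
  [0,0,0,0,0,0,-0.5],
  [0,0,0,0,0,0,-1],
  [0,0,0,0,0,0,-1],
])

```text
time: 11.58
tcp_pos: [0.6495, 0.1399, 0.0837]
ee_rot: [2.221, 2.221, -0.0]
contact_force: [-0.4, -0.4, 0.4]
width: 0.0846
```

Emit:
jog_arm([
  [0,0,0,0,0,-0.5,-1],
  [0,0,0,0,0,-1.5,-1],
  [0,0,0,0,0,-3,-1],
  [0,0,0,0,0,-4.2,-1],
  [0,0,0,0,0,-5,-1],
])

```text
time: 12.0
tcp_pos: [0.6509, 0.1403, 0.2134]
ee_rot: [2.22, 2.22, 0.006]
contact_force: [1.2, -0.3, -0.0]
width: 0.0854
```

```bash
python3 go.py .4298 .156 .2 1; python3 snap.py 10 scene>/dev/null
python3 - <<'E'
import ov
ov.ov('scene_10','pics/ov_s10.png',(280,110,440,260),5,dict(l=(.6637,.0355,.1,.026),xl=(.6495,.14,.12,.029)),.015)
E
```

```text
t 12.0 tcp [0.6509 0.1403 0.2134] w 0.0854485978908191 F [ 1.1937 -0.3169 -0.0435] j [ 0.1944  0.4996  1.5502 -0.      1.0872  0.1944]
[[ 0.      1.      0.0044]
 [ 1.     -0.      0.0008]
 [ 0.0008  0.0044 -1.    ]]
turn [ 0.0044 -0.0008 -0.    ] shift [ 0.629  -8.8457  0.4964]
```

View pics/ov_s10.png

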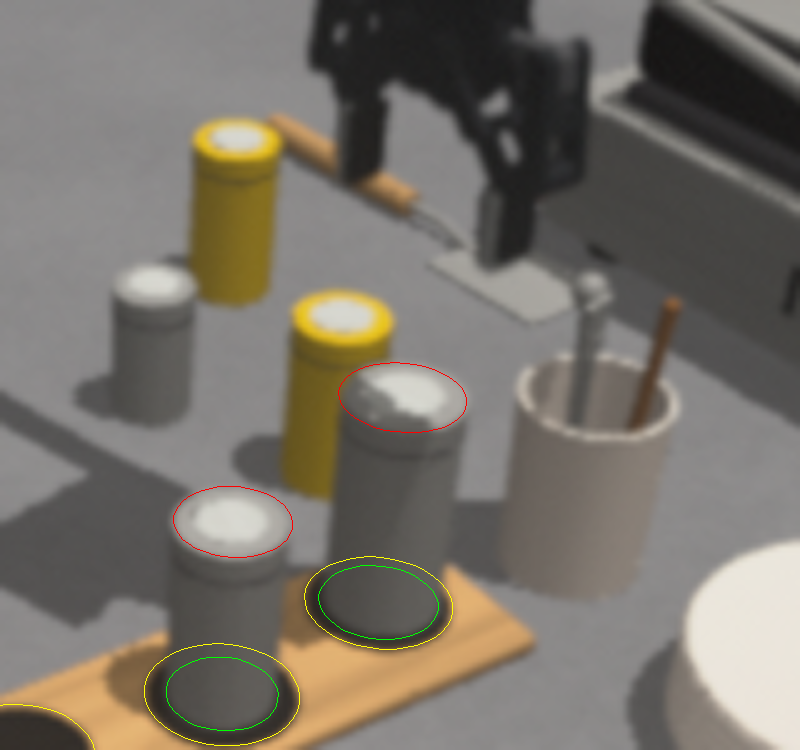

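Both canisters match their target outlines to about 1 mm. can_m is next.

Emit:
jog_arm([
  [0,0,0,0.1,-1.2,0,-1],
  [0,0,0,0.2,-2.6,0,-1],
  [0,0,0,0.3,-4,0,-1],
  [0,0,0,0.4,-5.4,0,-1],
  [0,0,0,0.5,-6.6,0,-1],
])

```text
time: 12.47
tcp_pos: [0.4822, 0.1523, 0.2093]
ee_rot: [-2.221, -2.221, 0.0]
contact_force: [-0.5, 0.8, 1.3]
width: 0.0854
```

Emit:
jog_arm([
  [0,0,0,0.05,-1,0.2,-1],
  [0,0,0,0.1,-1.8,0.5,-1],
  [0,0,0,0.13,-2.2,0.8,-1],
  [0,0,0,0.13,-2.25,0.8,-1],
  [0,0,0,0.13,-2.25,0.8,-1],
])

```text
time: 12.88
tcp_pos: [0.4287, 0.1559, 0.1892]
ee_rot: [2.221, 2.222, 0.0]
contact_force: [0.0, -0.4, 0.6]
width: 0.0855
```

Emit:
jog_arm([
  [0,0,0,0,0,0,-1],
  [0,0,0,0,0,0,-1],
])

```text
time: 13.05
tcp_pos: [0.43, 0.156, 0.1894]
ee_rot: [2.221, 2.22, 0.002]
contact_force: [0.0, -0.1, -0.7]
width: 0.0855
```

```bash
python3 go.py .4298 .156 .037 1; python3 snap.py 11 wrist >/dev/null
```

```text
t 13.05 tcp [0.43   0.156  0.1894] w 0.08546521450540413 F [ 0.0441 -0.0805 -0.6868] j [ 0.322   0.2383  2.0247 -0.0001  0.877   0.3225]
[[ 0.0004  1.      0.0015]
 [ 1.     -0.0004  0.0004]
 [ 0.0004  0.0015 -1.    ]]
turn [ 0.0015 -0.0004 -0.0004] shift [-0.0015 -0.0156  6.0971]
```

View pics/wrist_11.png

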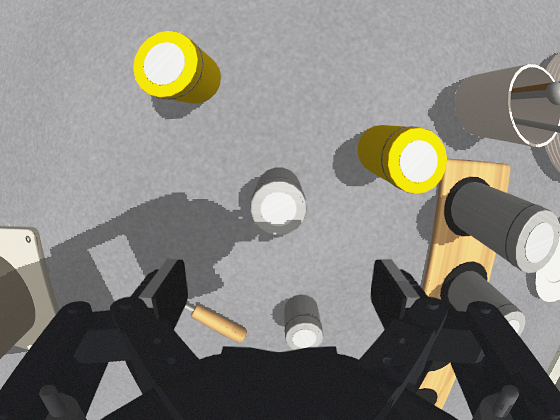

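The wrist view shows can_m centred at (279,203), with the yellow can at (405,158) clear of it. I descend and grip.

Emit:
jog_arm([
  [0,0,0,0,-0.01,1.4,-1],
  [0,0,0,0,-0.01,2.9,-1],
  [0,0,0,0,-0.01,4.3,-1],
  [0,0,0,0,-0.01,5.4,-1],
  [0,0,0,0,-0.01,6,-1],
])

```text
time: 13.52
tcp_pos: [0.4274, 0.1552, 0.0361]
ee_rot: [-2.221, -2.22, 0.004]
contact_force: [-0.6, -0.1, 0.1]
width: 0.0855
```

Emit:
jog_arm([
  [0,0,0,0,0,0,-1],
  [0,0,0,0,0,0,0],
  [0,0,0,0,0,0,1],
  [0,0,0,0,0,0,1],
  [0,0,0,0,0,0,1],
])

```text
time: 13.93
tcp_pos: [0.4293, 0.1561, 0.0405]
ee_rot: [2.221, 2.22, 0.004]
contact_force: [-0.2, -1.0, 3.3]
width: 0.0453
```

Emit:
jog_arm([
  [0,0,0,0,0,0,1],
  [0,0,0,0,0,0,1],
  [0,0,0,0,0,0,1],
  [0,0,0,0,0,0,1],
])

```text
time: 14.27
tcp_pos: [0.4293, 0.1562, 0.0404]
ee_rot: [2.22, 2.22, 0.004]
contact_force: [0.7, -0.7, 7.5]
width: 0.0453
```

```bash
python3 go.py .4298 .156 .037 1
```

```text
t 14.2667 tcp [0.4293 0.1562 0.0404] w 0.04530920481206048 F [ 0.6692 -0.6957  7.4907] j [ 0.3228  0.5225  2.0969 -0.0001  0.519   0.3229]
[[ 0.     1.     0.003]
 [ 1.    -0.     0.001]
 [ 0.001  0.003 -1.   ]]
turn [ 0.003 -0.001 -0.   ] shift [-0.0062  0.0192  0.1372]
```

Emit:
jog_arm([
  [0,0,0,0,0,-1,1],
  [0,0,0,0,0,-2.4,1],
  [0,0,0,0,0,-3.9,1],
  [0,0,0,0,0,-5.2,1],
  [0,0,0,0,0,-5.9,1],
])

```text
time: 14.68
tcp_pos: [0.4294, 0.1562, 0.1907]
ee_rot: [2.22, 2.22, 0.008]
contact_force: [0.8, 0.2, -2.3]
width: 0.0451
```

Emit:
jog_arm([
  [0,0,0,-0.6,0.6,0,1],
  [0,0,0,-1.5,1.5,0,1],
  [0,0,0,-2.5,2.5,0,1],
  [0,0,0,-3.5,3.5,0,1],
  [0,0,0,-4.5,4.4,0,1],
])

```text
time: 15.1
tcp_pos: [0.5392, 0.0421, 0.1874]
ee_rot: [2.22, 2.221, 0.002]
contact_force: [-0.4, 1.5, -1.4]
width: 0.0454
```

Emit:
jog_arm([
  [0,0,0,-1,1,0,1],
  [0,0,0,-2,2,0,1],
  [0,0,0,-3,3,0,1],
  [0,0,0,-4,3.9,0,1],
  [0,0,0,-4.49,4.42,0,1],
])

```text
time: 15.52
tcp_pos: [0.6506, -0.072, 0.1872]
ee_rot: [2.222, 2.218, 0.001]
contact_force: [0.8, 0.5, -2.4]
width: 0.0451
```

Emit:
jog_arm([
  [0,0,0,0,0,0,1],
  [0,0,0,0,0,0,1],
])

```text
time: 15.68
tcp_pos: [0.6484, -0.0697, 0.1865]
ee_rot: [-2.223, -2.22, 0.0]
contact_force: [-0.7, 0.0, -1.9]
width: 0.045
```

```bash
python3 go.py .6497 -.0685 .0604 1; python3 snap.py 12 scene >/dev/null
```

```text
t 15.6833 tcp [ 0.6484 -0.0697  0.1865] w 0.04498175489986442 F [-0.6695  0.0017 -1.8934] j [-0.1254  0.5124  1.5983  0.0001  1.0312 -0.124 ]
[[ 0.0015  1.     -0.0003]
 [ 1.     -0.0015  0.0002]
 [ 0.0002 -0.0003 -1.    ]]
turn [-0.0003 -0.0002 -0.0015] shift [0.0487 0.0518 5.0428]
```

View pics/scene_12.png

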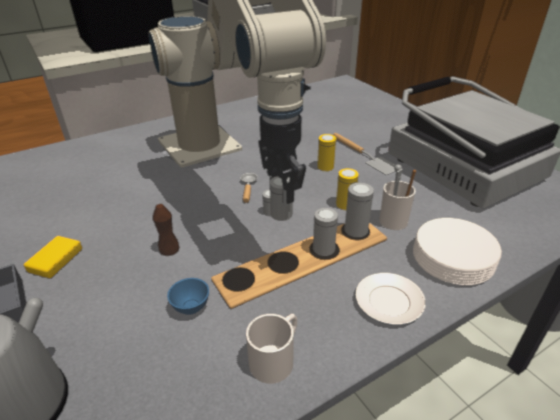

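Emit:
jog_arm([
  [0,0,0,0.05,0.05,1.2,1],
  [0,0,0,0.05,0.05,2.5,1],
  [0,0,0,0.05,0.05,3.7,1],
  [0,0,0,0.05,0.05,4.5,1],
  [0,0,0,0.05,0.05,4.8,1],
])

```text
time: 16.15
tcp_pos: [0.6464, -0.0662, 0.0632]
ee_rot: [-2.216, -2.219, 0.006]
contact_force: [-0.6, 0.2, -2.4]
width: 0.045
```

Emit:
jog_arm([
  [0,0,0,0,0,0,1],
  [0,0,0,0,0,0,1],
])

```text
time: 16.32
tcp_pos: [0.6499, -0.0671, 0.0673]
ee_rot: [2.22, 2.222, 0.0]
contact_force: [0.6, -0.4, -2.5]
width: 0.045
```

```bash
python3 go.py .6497 -.0685 .0554 1; python3 snap.py 13 scene >/dev/null;  python3 - <<'E'
import ov
from bench import bot
p=bot.sense()['tcp_pos']
ov.ov('scene_13','pics/ov_s13.png',(220,150,370,290),5,dict(l=(p[0],p[1]-.0002,.08,.023)),p[2]-.0404)
E
```

```text
t 16.3167 tcp [ 0.6499 -0.0671  0.0673] w 0.04504455202405896 F [ 0.5683 -0.3532 -2.5327] j [-0.1211  0.6691  1.6469  0.      0.8252 -0.122 ]
[[-0.0008  1.      0.0004]
 [ 1.      0.0008 -0.    ]
 [-0.      0.0004 -1.    ]]
turn [0.0004 0.     0.0008] shift [-0.0552 -0.0068  0.4764]
```

View pics/ov_s13.png

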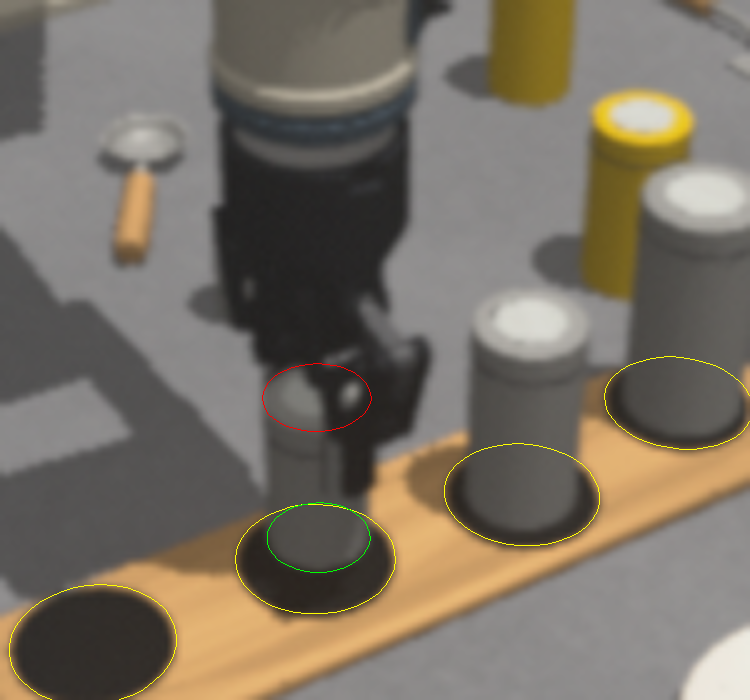

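Emit:
jog_arm([
  [0,0,0,-0.05,0,0.15,1],
  [0,0,0,-0.05,0,0.3,1],
  [0,0,0,-0.05,0,0.42,1],
  [0,0,0,-0.05,0,0.47,1],
  [0,0,0,-0.05,0,0.47,1],
])

```text
time: 16.78
tcp_pos: [0.65, -0.0691, 0.0555]
ee_rot: [2.221, 2.221, 0.0]
contact_force: [-0.9, 0.8, 3.8]
width: 0.0452
```

Emit:
jog_arm([
  [0,0,0,0,0,0,1],
  [0,0,0,0,0,0,1],
])

```text
time: 16.95
tcp_pos: [0.6501, -0.0691, 0.0555]
ee_rot: [2.221, 2.221, 0.0]
contact_force: [-1.6, 0.3, 5.7]
width: 0.0449
```

```bash
python3 go.py .6497 -.0685 .0554 1
```

```text
t 16.95 tcp [ 0.6501 -0.0691  0.0555] w 0.04487699584228448 F [-1.6211  0.332   5.6921] j [-0.1241  0.6865  1.6483 -0.0001  0.8062 -0.1239]
[[ 0.0001  1.      0.0006]
 [ 1.     -0.0001 -0.0002]
 [-0.0002  0.0006 -1.    ]]
turn [ 0.0006  0.0002 -0.0001] shift [ 0.0249 -0.014   0.0036]
```

Emit:
jog_arm([
  [0,0,0,0,0,0,0.2],
  [0,0,0,0,0,0,0],
  [0,0,0,0,0,0,-0.5],
  [0,0,0,0,0,0,-1],
  [0,0,0,0,0,0,-1],
])

```text
time: 17.37
tcp_pos: [0.6499, -0.069, 0.0546]
ee_rot: [2.221, 2.221, 0.0]
contact_force: [-0.4, 0.4, 0.4]
width: 0.0789
```

Emit:
jog_arm([
  [0,0,0,0,0,-0.5,-1],
  [0,0,0,0,0,-1.5,-1],
  [0,0,0,0,0,-3,-1],
  [0,0,0,0,0,-4.2,-1],
  [0,0,0,0,0,-5,-1],
])

```text
time: 17.78
tcp_pos: [0.6512, -0.0691, 0.184]
ee_rot: [2.219, 2.219, 0.004]
contact_force: [0.1, -0.1, -1.0]
width: 0.0854
```

Emit:
jog_arm([
  [0,0,0,0.4,-1.1,0,-1],
  [0,0,0,1,-2.4,0,-1],
  [0,0,0,1.5,-3.7,0,-1],
  [0,0,0,2.1,-5,0,-1],
  [0,0,0,2.6,-6.2,0,-1],
])

```text
time: 18.2
tcp_pos: [0.4929, -0.0034, 0.1804]
ee_rot: [2.222, 2.221, 0.001]
contact_force: [0.6, -0.8, 0.3]
width: 0.0855
```

```bash
python3 go.py .4565 .0113 .17 1; python3 snap.py 14 scene>/dev/null
python3 - <<'E'
import ov
ov.ov('scene_14','pics/ov_s14.png',(220,150,370,290),5,dict(l=(.6497,-.0687,.08,.023)),.015)
E
```

```text
t 18.2 tcp [ 0.4929 -0.0034  0.1804] w 0.08548628321337919 F [ 0.6277 -0.7607  0.2976] j [-0.0311  0.303   1.9578  0.0002  0.8804 -0.0309]
[[ 0.0002  1.      0.0005]
 [ 1.     -0.0002  0.0001]
 [ 0.0001  0.0005 -1.    ]]
turn [ 0.0005 -0.0001 -0.0002] shift [ 0.5869 -1.4575  0.4167]
```

View pics/ov_s14.png

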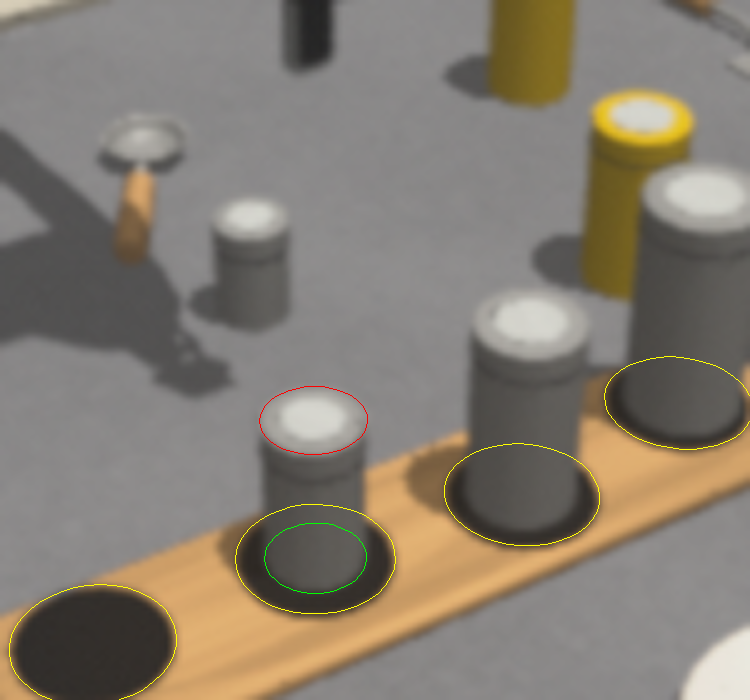

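Emit:
jog_arm([
  [0,0,0,0.3,-0.8,0.2,-1],
  [0,0,0,0.5,-1.3,0.4,-1],
  [0,0,0,0.58,-1.44,0.4,-1],
  [0,0,0,0.58,-1.44,0.4,-1],
  [0,0,0,0.58,-1.44,0.4,-1],
])

```text
time: 18.67
tcp_pos: [0.4601, 0.0104, 0.1705]
ee_rot: [2.22, 2.221, 0.002]
contact_force: [0.5, 0.1, 0.2]
width: 0.0855
```

Emit:
jog_arm([
  [0,0,0,0,0,0,-1],
])

```text
time: 18.75
tcp_pos: [0.4603, 0.0103, 0.1704]
ee_rot: [2.221, 2.22, 0.002]
contact_force: [0.1, -1.1, -0.5]
width: 0.0854
```

```bash
python3 go.py .4565 .0113 .024 1; python3 snap.py 15 wrist >/dev/null
```

```text
t 18.75 tcp [0.4603 0.0103 0.1704] w 0.0854278640339522 F [ 0.0948 -1.0538 -0.4623] j [-0.0035  0.2743  2.0329 -0.0001  0.8325 -0.0033]
[[ 0.0001  1.      0.0018]
 [ 1.     -0.0001 -0.0001]
 [-0.0001  0.0018 -1.    ]]
turn [ 0.0018  0.0001 -0.0001] shift [ 0.0419 -0.163   5.854 ]
```

View pics/wrist_15.png

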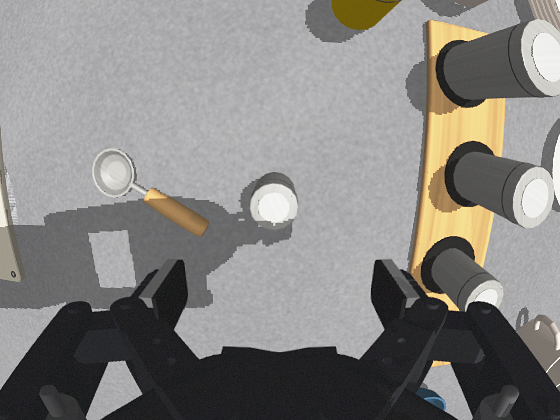

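Run:
```python
from geo import *
t=load('top_0')
for uv in [(297,261),(303,263),(286,287),(293,289)]: print(uv,unproj(t,*uv,.012))
```

```text
(297, 261) [ 0.38594027 -0.01507381  0.012     ]
(303, 263) [ 0.38105215 -0.02862569  0.012     ]
(286, 287) [0.32791205 0.01159732 0.012     ]
(293, 289) [ 0.32302429 -0.00417637  0.012     ]
```

The strainer handle ends at x = 0.386. The open finger only reaches back to x = 0.40, so it is clear. I descend with the 4 mm correction.

Emit:
jog_arm([
  [0,0,0,0.04,-0.16,1.2,-1],
  [0,0,0,0.04,-0.16,2.6,-1],
  [0,0,0,0.04,-0.16,4,-1],
  [0,0,0,0.04,-0.16,5.1,-1],
  [0,0,0,0.04,-0.16,5.75,-1],
])

```text
time: 19.22
tcp_pos: [0.4542, 0.0112, 0.0233]
ee_rot: [-2.221, -2.22, 0.003]
contact_force: [0.9, -1.3, -0.1]
width: 0.0855
```

Emit:
jog_arm([
  [0,0,0,0,0,0,-1],
  [0,0,0,0,0,0,-1],
])

```text
time: 19.38
tcp_pos: [0.4549, 0.0113, 0.0254]
ee_rot: [-2.221, -2.22, 0.002]
contact_force: [0.0, -0.5, 0.6]
width: 0.0854
```

```bash
python3 go.py .4565 .0113 .024 1
```

```text
t 19.3833 tcp [0.4549 0.0113 0.0254] w 0.08544374624570662 F [ 0.0353 -0.4706  0.5886] j [-0.0013  0.5547  2.0991 -0.0001  0.4896 -0.0009]
[[ 0.0003  1.     -0.0018]
 [ 1.     -0.0003 -0.    ]
 [-0.     -0.0018 -1.    ]]
turn [-0.0018  0.     -0.0003] shift [0.0001 0.0661 0.0553]
```

Emit:
jog_arm([
  [0,0,0,0,0,0,0],
  [0,0,0,0,0,0,1],
  [0,0,0,0,0,0,1],
  [0,0,0,0,0,0,1],
  [0,0,0,0,0,0,1],
])

```text
time: 19.8
tcp_pos: [0.4557, 0.0115, 0.0272]
ee_rot: [2.22, 2.22, 0.002]
contact_force: [-0.6, -0.8, 8.2]
width: 0.0388
```

Emit:
jog_arm([
  [0,0,0,0,0,0,1],
  [0,0,0,0,0,0,1],
  [0,0,0,0,0,0,1],
  [0,0,0,0,0,0,1],
])

```text
time: 20.13
tcp_pos: [0.4557, 0.0115, 0.0272]
ee_rot: [2.22, 2.22, 0.002]
contact_force: [-1.2, 0.1, 8.8]
width: 0.0393
```

```bash
python3 go.py .4565 .0113 .024 1
```

```text
t 20.1333 tcp [0.4557 0.0115 0.0272] w 0.03933745951141739 F [-1.1507  0.0714  8.8352] j [-0.0008  0.5505  2.0998 -0.0001  0.4891 -0.0008]
[[-0.0001  1.      0.0022]
 [ 1.      0.0001 -0.    ]
 [-0.      0.0022 -1.    ]]
turn [0.0022 0.     0.0001] shift [-0.0091  0.0332  0.1279]
```

Emit:
jog_arm([
  [0,0,0,0,0,-1,1],
  [0,0,0,0,0,-2.4,1],
  [0,0,0,0,0,-3.9,1],
  [0,0,0,0,0,-5.2,1],
  [0,0,0,0,0,-5.8,1],
])

```text
time: 20.55
tcp_pos: [0.4565, 0.0115, 0.1753]
ee_rot: [2.218, 2.218, 0.007]
contact_force: [1.5, 0.4, -1.9]
width: 0.0392
```

Emit:
jog_arm([
  [0,0,0,-0.6,0.6,0,1],
  [0,0,0,-1.4,1.4,0,1],
  [0,0,0,-2.2,2.2,0,1],
  [0,0,0,-3,3,0,1],
  [0,0,0,-3.8,3.8,0,1],
])

```text
time: 20.97
tcp_pos: [0.5504, -0.0844, 0.1717]
ee_rot: [2.221, 2.221, 0.001]
contact_force: [-0.4, 1.2, -2.4]
width: 0.0392
```

Emit:
jog_arm([
  [0,0,0,-0.9,0.9,0,1],
  [0,0,0,-1.8,1.8,0,1],
  [0,0,0,-2.7,2.7,0,1],
  [0,0,0,-3.4,3.4,0,1],
  [0,0,0,-3.77,3.75,0,1],
])

```text
time: 21.38
tcp_pos: [0.6455, -0.18, 0.1716]
ee_rot: [2.221, 2.219, 0.001]
contact_force: [0.6, 0.2, -1.2]
width: 0.0388
```

Emit:
jog_arm([
  [0,0,0,0,0,0,1],
  [0,0,0,0,0,0,1],
])

```text
time: 21.55
tcp_pos: [0.6432, -0.1779, 0.1709]
ee_rot: [-2.222, -2.22, 0.0]
contact_force: [-1.1, 0.7, -1.3]
width: 0.0391
```

```bash
python3 go.py .6445 -.1778 .0472 1; python3 snap.py 16 scene >/dev/null
```

```text
t 21.55 tcp [ 0.6432 -0.1779  0.1709] w 0.03911990891100414 F [-1.0527  0.6766 -1.333 ] j [-0.2878  0.5515  1.571   0.0002  1.0197 -0.287 ]
[[ 0.0009  1.     -0.0005]
 [ 1.     -0.0009  0.0003]
 [ 0.0003 -0.0005 -1.    ]]
turn [-0.0005 -0.0003 -0.0009] shift [0.0044 0.0561 4.9479]
```

View pics/scene_16.png

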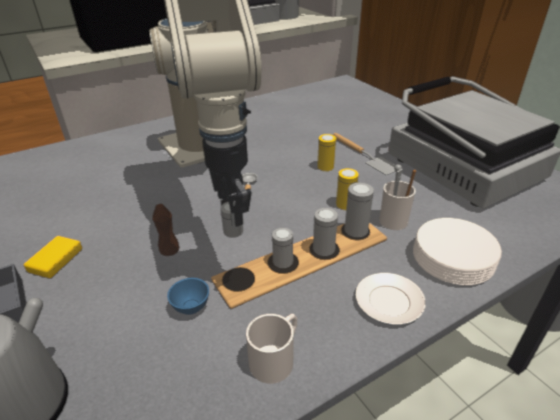

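Emit:
jog_arm([
  [0,0,0,0,0.05,1.2,1],
  [0,0,0,0,0.05,2.5,1],
  [0,0,0,0,0.05,3.7,1],
  [0,0,0,0,0.05,4.4,1],
  [0,0,0,0,0.05,4.7,1],
])

```text
time: 22.02
tcp_pos: [0.6418, -0.176, 0.0505]
ee_rot: [-2.217, -2.219, 0.004]
contact_force: [-1.0, -0.7, -0.3]
width: 0.0388
```

Emit:
jog_arm([
  [0,0,0,0,0,0,1],
  [0,0,0,0,0,0,1],
])

```text
time: 22.18
tcp_pos: [0.6449, -0.1773, 0.0543]
ee_rot: [2.221, 2.222, 0.0]
contact_force: [-0.2, -0.4, -0.2]
width: 0.0384
```

```bash
python3 go.py .6445 -.1778 .0422 1; python3 snap.py 17 scene >/dev/null;  python3 - <<'E'
import ov
from bench import bot
p=bot.sense()['tcp_pos']
ov.ov('scene_17','pics/ov_s17.png',(180,170,330,300),5,dict(l=(p[0],p[1]-.0002,.06,.02)),p[2]-.0272)
E
```

```text
t 22.1833 tcp [ 0.6449 -0.1773  0.0543] w 0.03836855486336749 F [-0.218  -0.3843 -0.1761] j [-0.2861  0.7052  1.6113  0.0001  0.8247 -0.2867]
[[-0.0006  1.      0.0003]
 [ 1.      0.0006 -0.0001]
 [-0.0001  0.0003 -1.    ]]
turn [0.0003 0.0001 0.0006] shift [-0.0209 -0.016   0.4821]
```

View pics/ov_s17.png

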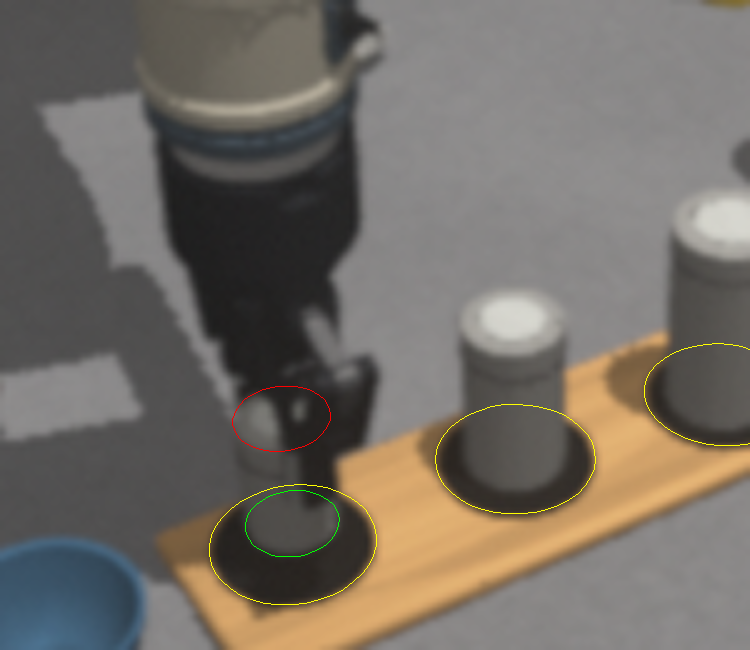

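Emit:
jog_arm([
  [0,0,0,-0.02,-0.02,0.15,1],
  [0,0,0,-0.02,-0.02,0.3,1],
  [0,0,0,-0.02,-0.02,0.42,1],
  [0,0,0,-0.02,-0.02,0.47,1],
  [0,0,0,-0.02,-0.02,0.47,1],
])

```text
time: 22.65
tcp_pos: [0.6444, -0.1783, 0.0423]
ee_rot: [2.221, 2.221, 0.0]
contact_force: [-1.5, 0.7, 3.2]
width: 0.039
```

Emit:
jog_arm([
  [0,0,0,0,0,0,1],
  [0,0,0,0,0,0,1],
])

```text
time: 22.82
tcp_pos: [0.6444, -0.1783, 0.0423]
ee_rot: [2.221, 2.221, 0.0]
contact_force: [-2.7, -0.3, 5.1]
width: 0.0389
```

```bash
python3 go.py .6445 -.1778 .0422 1
```

```text
t 22.8167 tcp [ 0.6444 -0.1783  0.0423] w 0.038924279196156084 F [-2.7046 -0.3209  5.1191] j [-0.2877  0.7222  1.6134 -0.      0.8057 -0.2876]
[[ 0.0001  1.      0.0003]
 [ 1.     -0.0001 -0.0001]
 [-0.0001  0.0003 -1.    ]]
turn [ 0.0003  0.0001 -0.0001] shift [0.0204 0.0026 0.0032]
```

Contact is made. I release, rise, and back off toward the robot at height so the top camera can see the row.

Emit:
jog_arm([
  [0,0,0,0,0,0,0.2],
  [0,0,0,0,0,0,0],
  [0,0,0,0,0,0,-0.5],
  [0,0,0,0,0,0,-1],
  [0,0,0,0,0,0,-1],
])

```text
time: 23.23
tcp_pos: [0.6443, -0.1782, 0.0415]
ee_rot: [-2.221, -2.221, 0.0]
contact_force: [0.3, 1.0, -0.7]
width: 0.0775
```

Emit:
jog_arm([
  [0,0,0,0,0,-0.5,-1],
  [0,0,0,0,0,-1.5,-1],
  [0,0,0,0,0,-3,-1],
  [0,0,0,0,0,-4.5,-1],
  [0,0,0,0,0,-5.8,-1],
])

```text
time: 23.65
tcp_pos: [0.6446, -0.1783, 0.1899]
ee_rot: [2.221, 2.221, 0.001]
contact_force: [0.1, -0.4, 0.1]
width: 0.0854
```

Emit:
jog_arm([
  [0,0,0,0.6,-1,-0.3,-1],
  [0,0,0,1.2,-2.4,-0.6,-1],
  [0,0,0,1.8,-3.8,-0.9,-1],
  [0,0,0,2.4,-5.2,-1.2,-1],
  [0,0,0,3,-6.6,-1.5,-1],
])

```text
time: 24.07
tcp_pos: [0.4776, -0.1026, 0.2252]
ee_rot: [2.221, 2.221, 0.001]
contact_force: [0.3, 0.3, 0.9]
width: 0.0854
```

Emit:
jog_arm([
  [0,0,0,0.3,-1,0,-1],
  [0,0,0,0.5,-1.7,0,-1],
  [0,0,0,0.5,-2,0,-1],
  [0,0,0,0.5,-2,0,-1],
])

```text
time: 24.4
tcp_pos: [0.4283, -0.0906, 0.225]
ee_rot: [2.221, 2.221, 0.0]
contact_force: [-0.2, 0.1, -0.3]
width: 0.0853
```

```bash
python3 go.py .6445 -.1778 .0422 1; python3 snap.py 18 scene top >/dev/null;  python3 - <<'E'
import ov
F=dict(xl=(.6495,.140,.12,.029),l=(.6637,.0355,.1,.026),m=(.6497,-.0687,.08,.023),s=(.6445,-.1779,.06,.02))
ov.ov('scene_18','pics/ov_s18.png',(200,160,400,300),4,F,.015)
ov.ov('top_18','pics/ov_t18.png',(195,90,395,190),4,F,.015)
E
```

```text
t 24.4 tcp [ 0.4283 -0.0906  0.225 ] w 0.0853214177711264 F [-0.235   0.0765 -0.3394] j [-0.2356  0.1531  2.0323 -0.0002  0.9555 -0.2358]
[[-0.0002  1.      0.0007]
 [ 1.      0.0002 -0.0003]
 [-0.0003  0.0007 -1.    ]]
turn [0.0007 0.0003 0.0002] shift [-3.4872  8.6438  7.318 ]
```

View pics/ov_s18.png

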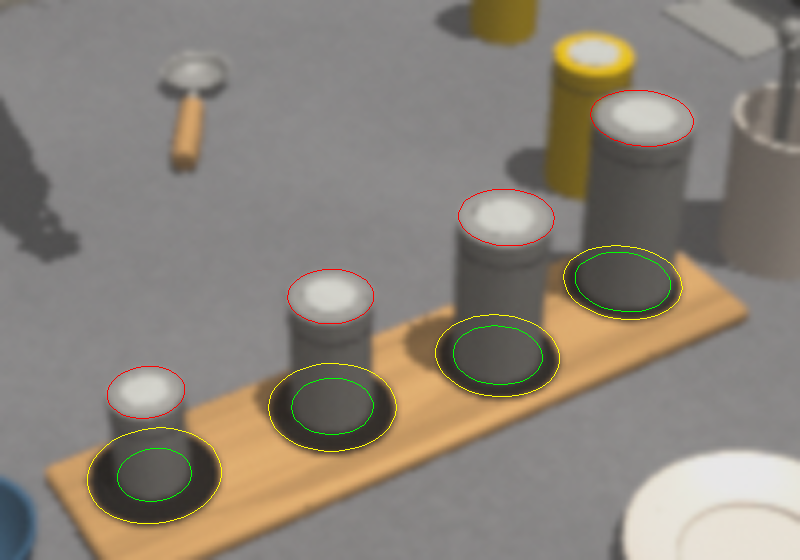

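View pics/ov_t18.png

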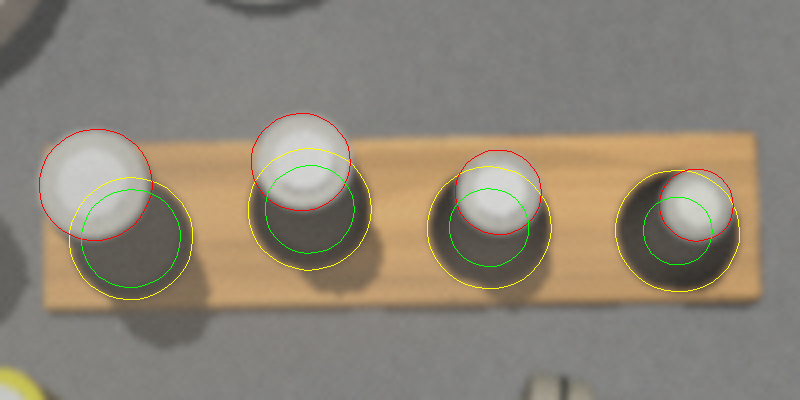

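View pics/top_18.png

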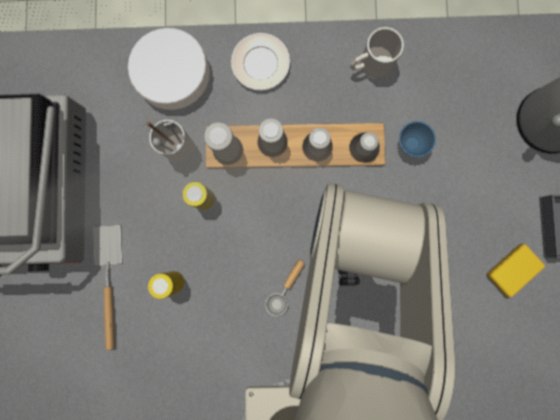

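Both overlays put each lid and base within about 1 mm of the target circles. The arm hides the mill in the top view, so I check it in the scene view before handing in.

View pics/scene_18.png

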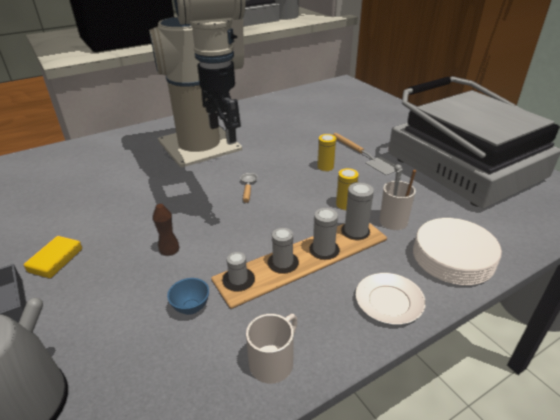

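Run:
```python
from geo import *
a=load('scene_0')['pixels'][195:260,140:190].astype(int);b=load('scene_18')['pixels'][195:260,140:190].astype(int)
print(np.abs(a-b).mean(), np.abs(a-b).max())
```

```text
9.737641025641025 55
```

The mill is still upright at (165,230), and the pixel difference there looks like arm shadow. I'm handing in the job.

```bash
python3 -c "
from bench import bot
print(bot.close_job())"
```

```text
the job is handed in; nothing more can be done
None
```

All four steel canisters stand upright on the four marks in height order, tallest nearest the white cutlery pot and shortest at the bowl end. I handed the job in at about 24.5 s of the 112 s allowed, with the gripper open and well clear of everything.

- **Placement:** in the final scene and top overlays, each lid and base lay within about 1 mm of being centred on its mark.
- **Forces:** the highest force reading at the end of a move was about 9 N. I did not read forces within a move.
- **Pepper mill:** it still stands where it was. The arm hid it from the top camera at the end, so I checked it by eye in the scene view. A pixel comparison of that area did differ from the start. I put that down to the arm's shadow and did not confirm it further.
- **Other objects:** the yellow cans look unmoved in the final pictures.

No check failed.

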